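# Refit the filter cover and click its four clips home

## Task

Take the white filter cover out of the blue rack and lay it down on the grey-blue mat, outer face (the one with the grip bar) up, and let go of it. Then take it up again from there (the grip bar is made for it), set it over the open filter bay of the white unit, and press it down corner by corner (not all at once) until all four clips have clicked home and it sits flush all round. Do not force it, and leave the bottles and the screwdriver where they are.

Things in the scene. Friction and masses are not known exactly. Their poses are not given: they have to be found in the camera images.
- cover: filter cover: white plastic panel 100 x 150 x 10 mm (its x, y, z), 0.14 to 0.26 kg, a red stripe near each short end. Origin: centre of the inner face; z points out of the outer face. It starts upright on a long edge in the rack slot, outer face towards the rack's +x, its x down, top edge 108 over the table. It fits either way round (half turn about z) and can twist a little, so each corner goes home by itself
- grip_bar (a point): top centre of the cover's grey grip bar, which stands on the middle of the outer face along the cover's y: 80 mm long, 12 wide, 24 high (its top is 34 from the cover's origin)
- clip_legs (a point): point under the middle of the cover, level with the tips of its four clip legs on the inner face: legs with round noses at cover x = +-34, y = +-56 mm, 16 long, 11 wide in x, 16 in y. Lying outer face up on the mat the cover stands on them, its origin 19 mm over the table. Leaned back with the outer face up, it falls flat onto the legs when let go
- rack: blue rack fixed to the table, origin under the slot that holds the cover; base 120 x 120 x 8 mm. A second, empty slot lies 25 mm to +x
- rack_slot (a point): middle of the floor of the cover's slot, 8 mm over the table. The slot runs along the rack's y, 12.5 mm wide, between blocks 12.5 thick, 76 long, rising to 40 over the table, so the cover's lower 32 mm are in it
- mat: grey-blue mat fixed to the table, 210 x 210 x 3 mm, origin under its centre
- bay: white bench unit fixed to the table, 190 x 216 mm and 80 high, origin under its centre, z up, y along the long side of its filter bay. Its top has a recess 110 (x) x 160 (y), 10 deep, whose floor is a rigid deck with an opening 80 (x) x 132 (y) over a blue filter; the cover's legs enter it with 1 mm play each way in x, 2 in y (round noses help them in)
- bay_seat (a point): centre of the bay at deck height, 70 mm above the unit's origin: the cover's origin comes here (cover y along the unit's y). Home, the inner face rests on the deck and the outer face is flush with the unit's top
- bay_catches (a point): centre of the four orange sprung round catches, at unit x = +-40.5, y = +-56 mm, z = 62, 3.5 mm proud of the opening's long edges. Set down loosely, the cover rests on them about 10 mm too high. A leg needs 5 to 13 N straight down to pass its catch; then the force drops and the corner bottoms on the deck: stop there. Pressing a corner can lift the opposite one
- reagent: bystander: reagent bottle with a red cap, 52 mm across, 100 high, origin under its foot
- jar: bystander: amber jar with a blue cap, 60 mm across, 75 high, origin under its foot
- driver: bystander: screwdriver, 180 mm long, origin at its middle, lying on the table towards the robot
- corner0 (a point): point on the cover's outer face right above the clip leg at cover x = +34, y = +56 mm: press here; 80 mm above the unit's origin when home
- corner1 (a point): point on the cover's outer face right above the clip leg at cover x = +34, y = -56 mm: press here; 80 mm above the unit's origin when home
- corner2 (a point): point on the cover's outer face right above the clip leg at cover x = -34, y = +56 mm: press here; 80 mm above the unit's origin when home
- corner3 (a point): point on the cover's outer face right above the clip leg at cover x = -34, y = -56 mm: press here; 80 mm above the unit's origin when home
Not all that is in view belongs to the job. What is shaped like the cover but green, pink or turquoise is not meant.

How it is judged:
By the outcome, as a careful person would: the job done as asked, in the order asked, and still so for the second after the job is handed in, with the robot touching nothing.
It also fails if it takes over 72 s, if anything falls off the work surface, if the arm or the gripper's body presses on something with over 40 N, if the wrist force passes 120 N, or if a joint passes its speed limit or range.

## Robot

A 6-joint arm with a two-finger parallel gripper is mounted at the origin on the work surface. World frame = base frame: x ahead of the robot, y to its left, z up, the work surface at z = 0. Lengths are in mm, angles in degrees, forces in N, time in s.
With the tool pointing down it reaches from about 300 to 850 mm from the base axis. Payload 4.2 kg.
Tool frame: the origin (TCP) lies on the centre line of the jaws, within the pads' length; the fingertips stand 14 mm ahead of it and the grasp point (between the pads) lies 5 mm behind it; z points along the fingers, y is the line along which they close (so a half turn about z gives the same grasp; the last joint's range is limited). The gripper opens to 91 mm and grips with 3 to 60 N. Pads are 32 mm wide; open, the fingers measure 118 mm over their backs; the gripper's body (76 mm by 178 mm) begins 60 mm behind the grasp point.
Start: joints at [70.989, 18.312, 89.639, -0, 72.044, -1.146], TCP at [176.396, 547.29, 227.976] pointing down, gripper open.
Joint ranges: [-177.97, 177.97], [-48.28, 115.42], [12.27, 149.76], [-77.06, 257.06], [2.81, 150.46], [-146.56, 146.56]. Speed limits (degrees/s): [147.25, 147.25, 180, 180, 180, 180].

## Interface

Orientations are given as [roll, pitch, yaw] about the fixed x, y, z axes, in that order (R = Rz(yaw) Ry(pitch) Rx(roll)).
In Python, from workcell import env gives the robot as it stands.
- The arm moves only by the tool arm_command, never from a script. Its argument "motion" is a list of rows, each an object with "offset": the shift along the tool's x, y, z in m, a list of three; "spin": the turn about the tool's z in rad. In form: [{"offset": [tx, ty, tz], "spin": spin}, ...]. A call has 1 to 5 rows; each row shifts and turns the commanded pose from where the row before left it, along the tool's axes as they then stand; what a row does not reach is not made up. A row lasts 1/8 s, in which the tool goes at most 62.5 mm and 10.7 degrees, less where a joint would pass 70% of its speed; a pose out of reach is approached as far as the arm can. A call with a gripper value outside its range is refused whole. "jaw" is the finger opening in m, from 0 to 0.0912, set as the call begins (left out, the last holds). The fingers move at their own pace and stop on an object; "newtons" is the grip in N (left out, the last holds). Time passes only in rows, so rows that do not move let the fingers close. It gives the time, the measured TCP pose, the force, the opening and the grip force at its end, in the units of the state.
- env.state(): the state, without advancing time (a new reading comes with each control period).
- env.grab_frame(name): name is "side" or "top"; returns (picture, depth): 400x640x3 uint8, blue, green, red; 400x640 float32, mm along the optical axis (not along the pixel's ray), 0 where there is no reading.
- env.camera_model(name): a dict with "fx", "fy", "cx", "cy" (pixels), "eye" and "rotation" of the camera in the world. Camera axes: x right, y down, z forward; pixel columns grow to the right and rows downward; lengths in mm; the calibration is good to about 2 mm. A picture is of the moment at which its call begins. camera_model takes no time and is no camera call.
- env.job_done(): hands the job in; it is judged then, once.
Trained networks look in the newest picture that a camera, given by its name, has taken for a name from the list of things; names that differ only in an ending like _2 or _b are one class to them, and where a whole thing is asked for, a point or a joint stands for the part that bears it (a point fixed in the world has none). Each returns a list of dicts, best first, with "score" (0 to 1); they miss things now and then, are a little off and sometimes report something else, mostly with a low value. They report only what shows in the picture. A call takes as long as a camera call. They do not tell look-alikes from the thing itself.
- env.boxes_of(camera, target): "bbox" ([left, top, right, bottom] in pixels, round what is visible of it).
- env.pinpoint(camera, target): "location" ([column, row] in pixels: a listed point, or the origin of a listed thing).
The state is a dict: "time_s": time; "qpos": joint angles; "qvel": joint speeds; "effort": joint torques, N m; "ee_pos": TCP position; "ee_rot": TCP orientation; "force": force on the tool from outside, world axes, zero at the start; "torque": the same for the moment, N m; "gripper_width": finger opening in mm; "gripper_force": force on a finger pad.
Only numpy, scipy, OpenCV 4.12 (cv2) and the standard library are available. Lean on these libraries where they do the work, as an engineer would, in place of code of your own. Each camera call takes 0.05 s, during which the arm holds its last target. There are 200 camera calls.

## Working session

There is one attempt and no reset: what is moved stays moved. The work goes in short steps, Python scripts to look and compute and a tool call to move; the robot and the scene stay as the last step left them, time stands still between calls to the robot, and variables do not carry over. Pictures are saved under pics/ and viewed, at most 10 in all, crops included, and the job is handed in when it is done.

Besides the shell and the picture viewer there is one more tool, called after "Request:" as a command line: name --argument value ..., lists and objects as JSON in quotes. arm_command: Moves the arm, as the interface text tells. Its arguments: {"type":"object","properties":{"motion":{"type":"array"},"jaw":{"type":"number"},"newtons":{"type":"number"}},"required":["motion"]}

```bash
mkdir -p pics; cat > h.py <<'E'
import numpy as np,cv2
from workcell import env
from scipy.spatial.transform import Rotation as R
def cam(n):
    m=env.camera_model(n); return m,np.array(m['eye']),np.array(m['rotation'])
def px2w(n,u,v,d):
    m,e,r=cam(n); return e+r@(np.array([(u-m['cx'])/m['fx'],(v-m['cy'])/m['fy'],1])*d)
def px2z(n,u,v,z):
    m,e,r=cam(n); q=r@np.array([(u-m['cx'])/m['fx'],(v-m['cy'])/m['fy'],1]); return e+q*(z-e[2])/q[2]
def w2px(n,p):
    m,e,r=cam(n); c=r.T@(np.array(p)-e); return m['cx']+m['fx']*c[0]/c[2],m['cy']+m['fy']*c[1]/c[2]
def cloud(n,d):
    m,e,r=cam(n); v,u=np.mgrid[:400,:640]
    return e+np.stack([(u-m['cx'])/m['fx']*d,(v-m['cy'])/m['fy']*d,d],-1)@r.T
def st():
    s=env.state(); print(s['time_s'],np.round(s['ee_pos'],1),np.round(s['ee_rot'],2),np.round(s['force'],1),np.round(s['torque'],2),s['gripper_width'],s['gripper_force'])
E
python3 - <<'E'
from h import *
st()
for n in('top','side'):
    p,d=env.grab_frame(n); cv2.imwrite(f'pics/{n}0.png',p); np.save(f'{n}0.npy',d); print(n,cam(n))
    for t in('cover','grip_bar','rack','rack_slot','mat','bay','bay_seat','reagent','jar','driver'):
        print(t,[(np.round(x['location']).tolist(),round(x['score'],2)) for x in env.pinpoint(n,t)[:3]])
E
```

```text
0.0 [176.2 546.8 227.1] [-179.9    -0.    162.14] [ 0.  -0.1  0. ] [-0.04 -0.06  0.05] 91.2333358899437 0.0
top ({'fx': 363.29195985383194, 'fy': 363.29195985383194, 'cx': 317.9917310901479, 'cy': 194.62366248628686, 'eye': array([ 413.25267482,  -67.09716494, 1106.75141075]), 'rotation': array([-1.73702167e+02, -1.38056744e-01, -9.11418603e+01])}, array([ 413.25267482,  -67.09716494, 1106.75141075]), array([-1.73702167e+02, -1.38056744e-01, -9.11418603e+01]))
cover [([477.0, 269.0], 0.96), ([391.0, 128.0], 0.93), ([463.0, 197.0], 0.92)]
grip_bar [([461.0, 185.0], 0.83), ([410.0, 237.0], 0.7), ([398.0, 123.0], 0.66)]
rack [([392.0, 194.0], 0.83)]
rack_slot [([395.0, 191.0], 0.6), ([379.0, 185.0], 0.54), ([352.0, 251.0], 0.31)]
mat [([289.0, 182.0], 0.71), ([410.0, 193.0], 0.29)]
bay [([205.0, 185.0], 0.96), ([196.0, 181.0], 0.31)]
bay_seat [([197.0, 182.0], 0.83)]
reagent [([325.0, 119.0], 0.89)]
jar [([262.0, 131.0], 0.97)]
driver [([352.0, 252.0], 0.87)]
side ({'fx': 420.7375084481712, 'fy': 420.7375084481712, 'cx': 314.690610038433, 'cy': 203.23143264206945, 'eye': array([  382.98575858, -1007.178524  ,   806.64491077]), 'rotation': array([-128.00148115,   -1.3897871 ,   -7.40022051])}, array([  382.98575858, -1007.178524  ,   806.64491077]), array([-128.00148115,   -1.3897871 ,   -7.40022051]))
cover [([339.0, 333.0], 0.93), ([327.0, 263.0], 0.82), ([406.0, 258.0], 0.68)]
grip_bar [([353.0, 334.0], 0.96), ([419.0, 268.0], 0.71), ([277.0, 284.0], 0.69)]
rack [([329.0, 277.0], 0.74), ([340.0, 259.0], 0.28)]
rack_slot []
mat []
bay [([313.0, 157.0], 0.59), ([329.0, 201.0], 0.41)]
bay_seat [([315.0, 142.0], 0.85)]
reagent [([404.0, 220.0], 0.79), ([325.0, 267.0], 0.7)]
jar [([375.0, 182.0], 0.82)]
driver [([260.0, 249.0], 0.72)]
```

View pics/top0.png

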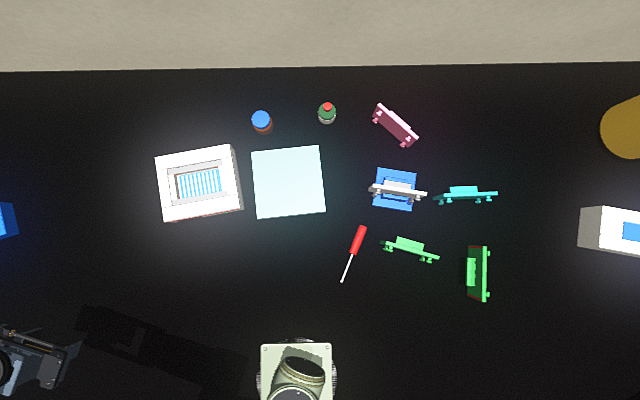

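View pics/side0.png

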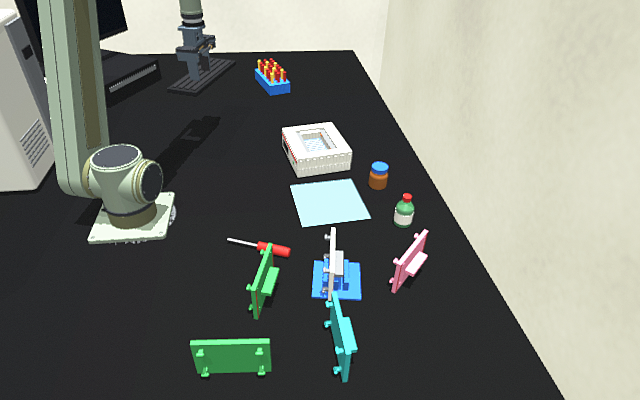

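The top view shows these candidates for the cover:
- White panel in the blue rack at (398,190).
- Turquoise look-alike at (465,195).
- Pink look-alike at (395,125).
- Green look-alikes at (410,250) and (478,272).

I choose the white one in the rack. Its grip bar points up in the picture, which is +x. The mat is at (289,182) and the bay at (199,183).

```bash
sed -i "s/np.array(m\['rotation'\])/R.from_euler('xyz',m['rotation'],degrees=True).as_matrix()/" h.py
cat > fit.py <<'E'
from h import *
def rect(pts): 
    r=cv2.minAreaRect(pts[:,:2].astype(np.float32)); return [np.round(x,1).tolist() for x in (r[0],r[1])]+[round(r[2],1)]
E
python3 - <<'E'
from fit import *
P={};I={}
for n in('top','side'):
    d=np.load(n+'0.npy');P[n]=cloud(n,d);I[n]=cv2.imread(f'pics/{n}0.png').astype(int)
c=P['top'];print('table z',np.median(c[300:330,380:450,2]))
def reg(n,m): return c[n][m]
for n,box in (('top',(360,440,165,215)),('side',(300,370,220,310))):
    u0,u1,v0,v1=box;q=P[n][v0:v1,u0:u1].reshape(-1,3);im=I[n][v0:v1,u0:u1].reshape(-1,3)
    white=(im.max(1)-im.min(1)<40)&(im.min(1)>110)
    blue=(im[:,0]-im[:,2]>80)
    t=q[white&(q[:,2]>95)&(q[:,2]<120)]
    print(n,'top edge',len(t),rect(t),t.mean(0))
    t=q[white&(q[:,2]>45)&(q[:,2]<75)];print('low white',len(t),rect(t),t.mean(0))
    t=q[blue&(q[:,2]<60)]; print('rack',len(t),rect(t),'base',rect(q[blue&(q[:,2]<20)&(q[:,2]>0)]))
    t=q[blue&(q[:,2]>33)&(q[:,2]<50)]; print('blocks',len(t),rect(t) if len(t)>5 else 0)
for n,box in (('top',(240,335,140,225)),('side',(285,375,175,230))):
    u0,u1,v0,v1=box;q=P[n][v0:v1,u0:u1].reshape(-1,3);im=I[n][v0:v1,u0:u1].reshape(-1,3)
    t=q[(im.min(1)>120)&(im[:,0]-im[:,2]>20)&(q[:,2]<15)]; print(n,'mat',len(t),rect(t),t[:,2].mean())
for n,box in (('top',(145,248,135,228)),('side',(270,365,110,185))):
    u0,u1,v0,v1=box;q=P[n][v0:v1,u0:u1].reshape(-1,3)
    t=q[(q[:,2]>75)&(q[:,2]<90)]; print(n,'bay',len(t),rect(t),t[:,2].mean())
    t=q[(q[:,2]>66)&(q[:,2]<73)]; print(n,'deck',len(t),rect(t),t[:,2].mean())
a=cv2.resize(I['top'][150:230,350:450].astype(np.uint8),None,fx=4,fy=4,interpolation=2)
b=cv2.resize(I['side'][210:310,290:390].astype(np.uint8),None,fx=4,fy=4,interpolation=2)[:320]
cv2.imwrite('pics/crop1.png',np.hstack([a,b]))
E
```

```text
table z -0.6205643853759284
top top edge 243 [[527.9, -295.0], [148.8, 24.8], 80.4] [ 533.37437377 -295.33528557  105.9323868 ]
low white 214 [[546.0, -297.6], [147.9, 34.2], 79.7] [ 546.78108217 -297.62003377   62.06645844]
rack 1036 [[541.9, -342.9], [199.6, 122.6], 79.6] base [[541.2, -342.8], [199.4, 121.2], 79.8]
blocks 195 [[546.1, -302.6], [75.9, 63.3], 80.1]
side top edge 226 [[526.0, -298.9], [151.1, 24.6], 80.4] [ 530.61735071 -306.58438125  106.17825609]
low white 254 [[540.8, -319.0], [117.5, 31.8], 79.6] [ 545.20919812 -313.66567923   63.41087413]
rack 1434 [[548.5, -309.1], [165.5, 123.1], 79.6] base [[548.2, -310.1], [162.3, 122.6], 79.8]
blocks 243 [[541.9, -322.1], [108.1, 61.4], 79.3]
top mat 1083 [[579.5, 20.5], [209.6, 212.0], 5.1] 2.5259451501175376
side mat 2772 [[578.9, 22.4], [212.5, 220.9], 4.9] 2.881135144430284
top bay 2880 [[570.6, 276.0], [190.5, 217.4], 9.5] 79.9553742709131
top deck 925 [[568.7, 270.6], [187.1, 206.6], 9.6] 70.06926394743768
side bay 1067 [[567.9, 272.4], [191.2, 223.1], 9.3] 79.69379335248092
side deck 390 [[568.3, 267.2], [190.4, 214.8], 10.0] 69.92837797663759
```

View pics/crop1.png

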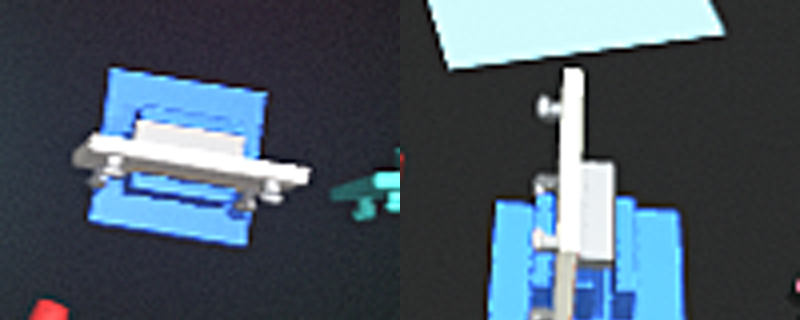

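The crop confirms the white cover: legs toward -x, bar toward +x, rack yaw about -10°. Next I find the bar and recess extents precisely.

```bash
python3 - <<'E'
from fit import *
P={};I={}
def pc(a): return np.round(np.percentile(a,[1,4,50,96,99]),1)
for n in('top','side'):
    P[n]=cloud(n,np.load(n+'0.npy'));I[n]=cv2.imread(f'pics/{n}0.png').astype(int)
th=np.radians(-10);nx=np.array([np.cos(th),np.sin(th),0]);ny=np.array([-np.sin(th),np.cos(th),0]);o=np.array([533.8,-300.5,0])
for n,box in (('top',(360,440,165,215)),('side',(300,370,220,310))):
    u0,u1,v0,v1=box;q=P[n][v0:v1,u0:u1].reshape(-1,3);im=I[n][v0:v1,u0:u1].reshape(-1,3)
    w=(im.max(1)-im.min(1)<45)&(im.min(1)>90);q=q[w&(q[:,2]>42)]-o;a=q@nx;b=q@ny;z=q[:,2]
    k=z>105;print(n,'topedge n',pc(a[k]),'y',pc(b[k]),len(a[k]),'z',pc(z[k]))
    k=(z<75)&(a>10);print('bar n',pc(a[k]),'y',pc(b[k]),'z',pc(z[k]),k.sum())
th=np.radians(9.5);nx=np.array([np.cos(th),np.sin(th),0]);ny=np.array([-np.sin(th),np.cos(th),0]);o=np.array([569.5,274,0])
for n,box in (('top',(145,248,135,228)),('side',(270,365,110,185))):
    u0,u1,v0,v1=box;q=P[n][v0:v1,u0:u1].reshape(-1,3)-o;a=q@nx;b=q@ny;z=q[:,2]
    k=z>76;print(n,'outer',pc(a[k]),pc(b[k]))
    k=(z>67)&(z<73)&(abs(a)<65)&(abs(b)<90);print('deck',pc(a[k]),pc(b[k]))
    k=(z<66)&(abs(a)<60)&(abs(b)<80);print('open',pc(a[k]),pc(b[k]),pc(z[k]))
for n in('top','side'):
    q=env.pinpoint(n,'bay_seat')
    for x in q[:1]: print(px2z(n,*x['location'],70))
E
```

```text
top topedge n [-17.6  -4.7  -0.1   4.7   5.2] y [-69.  -62.8   4.3  72.4  87.9] 193 z [105.1 105.2 107.5 110.4 191.7]
bar n [12.7 13.1 20.5 27.5 28.2] y [-35.3 -32.3   2.9  40.   42.2] z [58.9 59.8 63.1 66.5 67.6] 145
side topedge n [-25.8  -5.3  -0.6   4.2   4.3] y [-722.1  -72.5   -4.3   69.2   74.4] 190 z [105.3 105.8 107.8 110.4 806.6]
bar n [11.2 11.4 18.8 26.2 26.3] y [-38.8 -37.6  -3.   36.1  38.6] z [56.1 59.2 63.7 66.4 66.9] 176
top outer [-210.4  -91.1   -5.1   91.1   94.6] [-310.6 -103.5    1.2  103.8  107.4]
deck [-51.9 -50.4   4.8  55.1  56.6] [-75.6 -73.5   9.5  80.1  82.2]
open [-30.7 -28.8   5.7  41.   41.7] [-57.6 -52.7   8.6  67.9  68.6] [38.2 40.4 46.8 56.5 63.9]
side outer [-395.4  -95.8  -11.8   88.1   91.7] [-1232.8  -110.4   -22.9    99.4   104.9]
deck [-52.1 -50.7  19.8  54.3  55.5] [-62.7 -57.4  31.5  81.3  82.6]
open [-29.2 -25.4   8.8  39.2  40.5] [-32.8 -25.6  30.1  68.2  71.9] [40.2 42.8 48.5 63.7 65.4]
[570.72094799 275.47217656  70.        ]
[568.99067609 269.64065781  70.        ]
```

Request:
arm_command --motion '[{"offset": [-0.039, -0.0433, 0], "spin": 0}, {"offset": [-0.039, -0.0433, 0], "spin": 0}, {"offset": [-0.039, -0.0433, 0], "spin": 0}, {"offset": [-0.039, -0.0433, 0], "spin": 0}, {"offset": [-0.039, -0.0433, 0], "spin": 0}]' --jaw 0.0912 --newtons 25

```text
time_s: 1.82
ee_pos: [296.1, 279.8, 228.2]
ee_rot: [179.9, 0.0, 162.2]
force: [0.9, -0.4, -0.4]
gripper_width: 91.4
gripper_force: 0.0
```

Request:
arm_command --motion '[{"offset": [-0.039, -0.0433, 0], "spin": 0}, {"offset": [-0.039, -0.0433, 0], "spin": 0}, {"offset": [-0.039, -0.0433, 0], "spin": 0}, {"offset": [-0.039, -0.0433, 0], "spin": 0}, {"offset": [-0.039, -0.0433, 0], "spin": 0}]'

```text
time_s: 2.45
ee_pos: [415.4, 13.7, 228.3]
ee_rot: [180.0, 0.1, 162.1]
force: [1.0, 0.6, -0.4]
gripper_width: 91.0
gripper_force: 0.0
```

Request:
arm_command --motion '[{"offset": [-0.039, -0.0433, 0], "spin": 0}, {"offset": [-0.039, -0.0433, 0], "spin": 0}, {"offset": [-0.039, -0.0433, 0], "spin": 0}, {"offset": [-0.039, -0.0433, 0], "spin": 0}, {"offset": [-0.039, -0.0433, 0], "spin": -0.137}]'

```text
time_s: 3.08
ee_pos: [534.6, -252.3, 228.0]
ee_rot: [180.0, 0.0, 170.2]
force: [0.4, 1.5, 0.6]
gripper_width: 91.3
gripper_force: 0.0
```

Request:
arm_command --motion '[{"offset": [0, 0, 0], "spin": 0}, {"offset": [0, 0, 0], "spin": 0}]'

```text
time_s: 3.32
ee_pos: [533.5, -249.9, 227.5]
ee_rot: [179.9, -0.1, 169.9]
force: [-0.5, -0.0, -0.3]
gripper_width: 91.2
gripper_force: 0.0
```

Request:
arm_command --motion '[{"offset": [-0.034, -0.0487, 0], "spin": 0}, {"offset": [0, 0, 0.045], "spin": 0}, {"offset": [0, 0, 0.043], "spin": 0}, {"offset": [0, 0, 0], "spin": 0}, {"offset": [0, 0, 0], "spin": 0}]'

```text
time_s: 3.95
ee_pos: [559.9, -303.8, 142.0]
ee_rot: [-180.0, 0.2, 170.0]
force: [0.4, -0.5, -0.1]
gripper_width: 91.5
gripper_force: 0.0
```

```bash
python3 - <<'E'
from h import *
st()
p,d=env.grab_frame('side');q,e=env.grab_frame('top');np.save('s1.npy',d)
a=cv2.resize(p[180:320,280:400],(400,467),interpolation=2);b=cv2.resize(q[140:260,340:460],(400,400),interpolation=2)
cv2.imwrite('pics/c2.png',np.hstack([a[:400],b]))
s=env.state();T=R.from_euler('xyz',s['ee_rot'],degrees=True).as_matrix()
for y in(-45.5,45.5):
  for x in(-16,16): print(x,y,np.round(w2px('side',np.array(s['ee_pos'])+T@[x,y,14])))
E
```

```text
3.95 [ 559.9 -303.8  142. ] [-1.7995e+02  1.6000e-01  1.7004e+02] [ 0.4 -0.5 -0.1] [-0.06 -0.05  0.05] 91.47066339808421 0.0
-16 -45.5 [351. 257.]
16 -45.5 [337. 256.]
-16 45.5 [350. 230.]
16 45.5 [337. 230.]
```

View pics/c2.png

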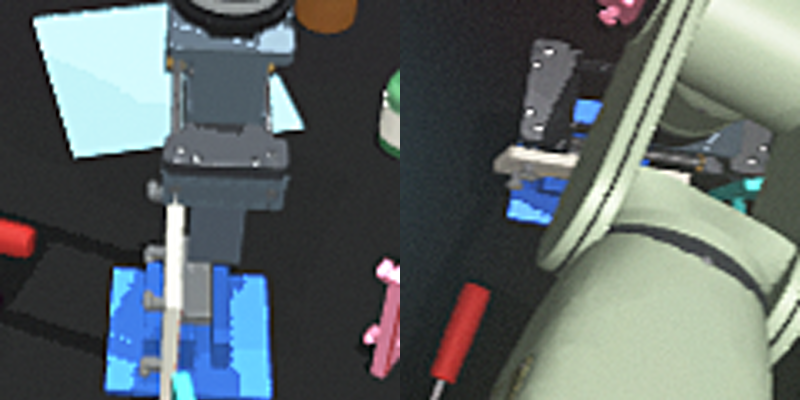

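Side crop: the fingertip edge is at about px (336–353, 257), matching the predicted (337–351, 257). It sits just outside the panel and above the bar, so I descend.

Request:
arm_command --motion '[{"offset": [0, 0, 0.03], "spin": 0}, {"offset": [0, 0, 0.02], "spin": 0}, {"offset": [0, 0, 0.01], "spin": 0}, {"offset": [0, 0, 0.01], "spin": 0}, {"offset": [0, 0, 0.009], "spin": 0}]'

```text
time_s: 4.68
ee_pos: [559.5, -304.5, 61.3]
ee_rot: [-180.0, 0.1, 170.0]
force: [-0.1, 0.2, 0.2]
gripper_width: 91.2
gripper_force: 0.0
```

Request:
arm_command --motion '[{"offset": [0, 0, 0], "spin": 0}, {"offset": [0, 0, 0], "spin": 0}, {"offset": [0, 0, 0], "spin": 0}]' --jaw 0.07 --newtons 20

```text
time_s: 5.05
ee_pos: [559.0, -304.2, 61.0]
ee_rot: [180.0, 0.0, 170.0]
force: [-0.2, -0.4, -1.9]
gripper_width: 79.5
gripper_force: 20.0
```

Request:
arm_command --motion '[{"offset": [0, 0, -0.01], "spin": 0}, {"offset": [0, 0, -0.02], "spin": 0}, {"offset": [0, 0, -0.02], "spin": 0}, {"offset": [0, 0, -0.03], "spin": 0}, {"offset": [0, 0, -0.03], "spin": 0}]' --newtons 25

```text
time_s: 5.68
ee_pos: [558.9, -304.2, 172.5]
ee_rot: [-180.0, 0.0, 170.0]
force: [0.2, 0.1, -1.6]
gripper_width: 79.9
gripper_force: 25.0
```

```bash
python3 - <<'E'
from h import *
st()
p,d=env.grab_frame('side');
cv2.imwrite('pics/c3.png',cv2.resize(p[170:320,270:420],(600,600),interpolation=2))
st()
E
```

```text
5.675 [ 558.9 -304.2  172.5] [-1.7999e+02  3.0000e-02  1.6999e+02] [ 0.2  0.1 -1.6] [ 0.02 -0.02 -0.  ] 79.86675888419869 24.99191254377365
5.725 [ 561.  -305.4  177.4] [-179.83    0.49  169.99] [ 1.7 -0.8  1.2] [-0.03 -0.14 -0.  ] 79.86207055714121 24.992434680461884
```

View pics/c3.png

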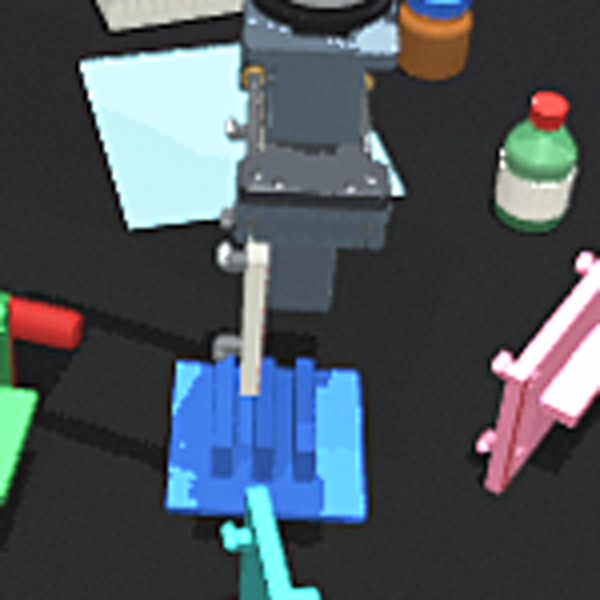

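Side view: the cover hangs upright in the jaws with its bottom edge at about crop (250,393), clear of the rack. I carry it over to the mat.

Request:
arm_command --motion '[{"offset": [0.001, 0.02, 0], "spin": 0}, {"offset": [0.001, 0.033, 0], "spin": 0}, {"offset": [0.001, 0.04, 0], "spin": 0}, {"offset": [0.001, 0.045, 0], "spin": 0}, {"offset": [0.001, 0.045, 0], "spin": 0}]'

```text
time_s: 6.35
ee_pos: [584.7, -120.3, 169.2]
ee_rot: [179.9, -0.2, 170.0]
force: [0.1, 0.1, -2.0]
gripper_width: 79.7
gripper_force: 25.0
```

Request:
arm_command --motion '[{"offset": [0.002, 0.045, 0], "spin": 0}, {"offset": [0.002, 0.04, 0], "spin": 0}, {"offset": [0.002, 0.033, 0], "spin": 0}, {"offset": [0, 0.022, 0], "spin": 0}, {"offset": [0, 0, 0.02], "spin": 0}]'

```text
time_s: 6.98
ee_pos: [605.0, 18.0, 151.3]
ee_rot: [179.9, 0.1, 170.1]
force: [0.5, -0.5, -2.8]
gripper_width: 79.9
gripper_force: 25.0
```

Request:
arm_command --motion '[{"offset": [0, 0, 0.03], "spin": 0}, {"offset": [0, 0, 0.03], "spin": 0}, {"offset": [0, 0, 0.02], "spin": 0}, {"offset": [0, 0, 0.008], "spin": 0}, {"offset": [0, 0, 0], "spin": 0}]'

```text
time_s: 7.6
ee_pos: [604.0, 15.9, 62.4]
ee_rot: [-180.0, -0.1, 170.0]
force: [0.4, -0.3, -2.0]
gripper_width: 80.0
gripper_force: 25.0
```

Request:
arm_command --motion '[{"offset": [0, 0, 0], "spin": 0}, {"offset": [0, 0, 0], "spin": 0}, {"offset": [0, 0, 0], "spin": 0}]' --newtons 4

```text
time_s: 7.98
ee_pos: [604.6, 15.8, 63.5]
ee_rot: [180.0, 0.1, 170.0]
force: [-0.7, -0.0, -1.3]
gripper_width: 80.2
gripper_force: 4.7
```

```bash
python3 - <<'E'
from h import *
p,d=env.grab_frame('side');
cv2.imwrite('pics/c4.png',cv2.resize(p[120:270,250:400],(600,600),interpolation=2))
st()
E
```

```text
8.025 [604.5  15.8  63.4] [1.7999e+02 5.0000e-02 1.6998e+02] [ 0.  -0.1 -2. ] [ 0.03 -0.05  0.03] 79.96295272633675 4.681011170068814
```

View pics/c4.png

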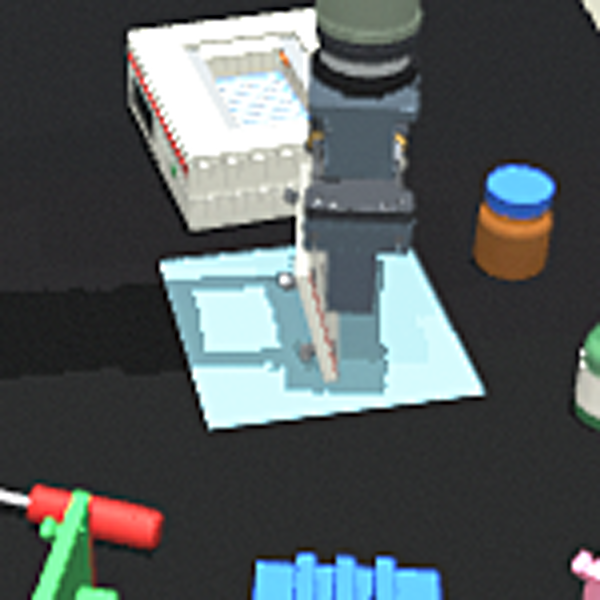

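The panel is starting to swing outer face up: top edge at crop (305,250), bottom at (330,378). I ease the grip to let it swing on.

Request:
arm_command --motion '[{"offset": [0, 0, 0], "spin": 0}, {"offset": [0, 0, 0], "spin": 0}, {"offset": [0, 0, 0], "spin": 0}, {"offset": [0, 0, 0], "spin": 0}]' --newtons 3

```text
time_s: 8.52
ee_pos: [604.3, 15.8, 62.9]
ee_rot: [180.0, 0.0, 170.0]
force: [-0.6, 0.6, -1.8]
gripper_width: 79.9
gripper_force: 3.7
```

```bash
python3 - <<'E'
from h import *
p,d=env.grab_frame('side');
cv2.imwrite('pics/c5.png',cv2.resize(p[150:230,270:370],(750,600),interpolation=2))
st()
E
```

```text
8.575 [604.3  15.8  62.9] [180.    -0.   169.98] [ 0.5  0.3 -2.4] [ 0.02 -0.03 -0.02] 80.11301959581746 3.69400550469436
```

View pics/c5.png

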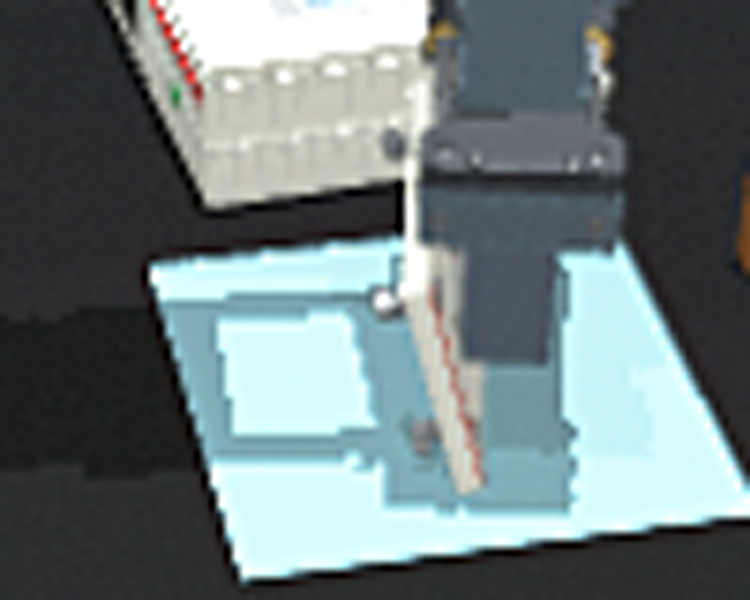

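The swing stalled at about 20° of lean. I let the bottom edge touch the mat and walk the lean over.

Request:
arm_command --motion '[{"offset": [0, 0, 0.003], "spin": 0}, {"offset": [0.005, 0, 0], "spin": 0}, {"offset": [0.006, 0, 0], "spin": 0}, {"offset": [0.006, 0, 0], "spin": 0}, {"offset": [0.006, 0, 0], "spin": 0}]' --newtons 5

```text
time_s: 9.2
ee_pos: [580.5, 19.9, 59.6]
ee_rot: [-180.0, -0.1, 170.0]
force: [1.0, -0.0, -0.7]
gripper_width: 80.2
gripper_force: 6.2
```

```bash
python3 - <<'E'
from h import *
p,d=env.grab_frame('side');np.save('s6.npy',d)
cv2.imwrite('pics/c6.png',cv2.resize(p[150:230,270:370],(750,600),interpolation=2))
st()
E
```

```text
9.25 [579.5  20.   59.5] [-1.7998e+02 -1.7000e-01  1.6999e+02] [-1.1  0.6 -0.7] [-0.03 -0.05  0.04] 80.11089992269652 6.204977855086327
```

View pics/c6.png

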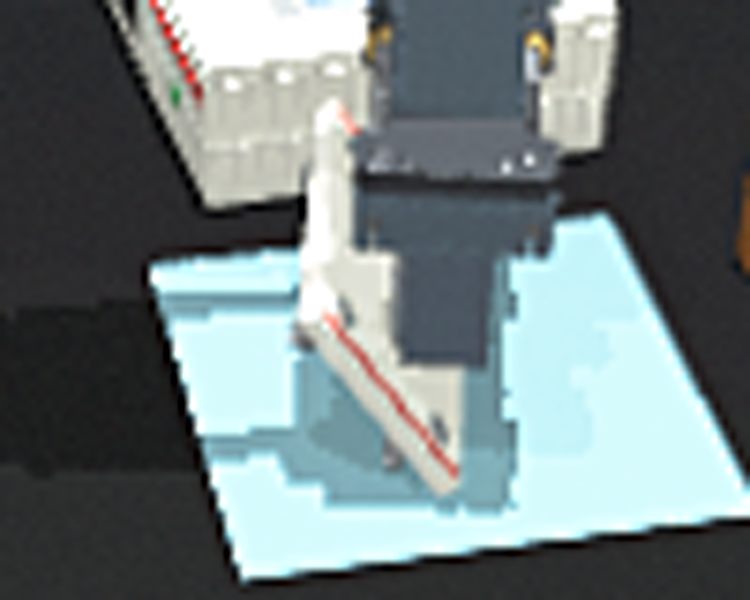

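The cover now leans at about 45°, outer face up, and follows well. I continue to flat.

Request:
arm_command --motion '[{"offset": [0.007, 0, 0.0], "spin": 0}, {"offset": [0.007, 0, 0.001], "spin": 0}, {"offset": [0.009, 0, 0.002], "spin": 0}, {"offset": [0.008, 0, 0.004], "spin": 0}, {"offset": [0, 0, 0], "spin": 0}]'

```text
time_s: 9.88
ee_pos: [549.1, 25.7, 52.9]
ee_rot: [180.0, -0.2, 170.0]
force: [-1.9, 1.8, 4.8]
gripper_width: 80.3
gripper_force: 6.8
```

```bash
python3 - <<'E'
from h import *
p,d=env.grab_frame('side');np.save('s7.npy',d)
cv2.imwrite('pics/c7.png',cv2.resize(p[150:230,270:370],(750,600),interpolation=2))
st()
E
```

```text
9.925 [549.4  25.6  53. ] [179.99  -0.18 169.96] [-3.8  1.2  5. ] [ 0.25  0.72 -0.09] 79.92861951725578 6.739526083765668
```

View pics/c7.png

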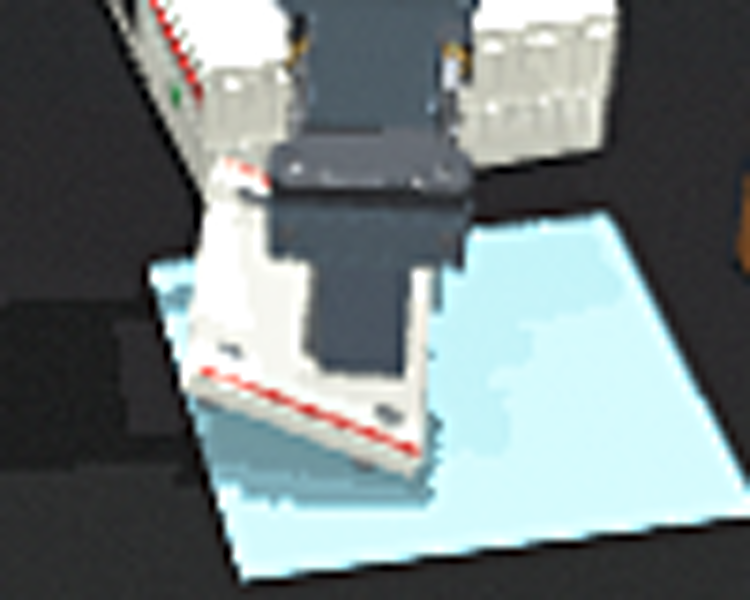

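Request:
arm_command --motion '[{"offset": [0.005, 0, 0.0], "spin": 0}, {"offset": [0.005, 0, 0.002], "spin": 0}, {"offset": [0.003, 0, 0.002], "spin": 0}, {"offset": [0, 0, 0], "spin": 0}]' --newtons 4

```text
time_s: 10.42
ee_pos: [537.7, 27.4, 48.4]
ee_rot: [-180.0, -0.1, 170.0]
force: [1.2, -0.3, -1.2]
gripper_width: 80.2
gripper_force: 4.0
```

```bash
python3 - <<'E'
from fit import *
p,d=env.grab_frame('side');c=cloud('side',d)[150:230,270:370].reshape(-1,3);im=p[150:230,270:370].reshape(-1,3).astype(int)
q=c[(im.min(1)>110)&(im.max(1)-im.min(1)<25)&(c[:,2]>8)&(c[:,2]<75)&(c[:,1]<110)]
n=np.array([np.cos(np.radians(-10)),np.sin(np.radians(-10)),0])
a=q@n
for lo in range(440,660,12):
    k=(a>=lo)&(a<lo+12)
    if k.sum()>8: print(lo,k.sum(),np.round(np.percentile(q[k,2],[10,50,90]),1))
st()
E
```

```text
452 81 [38.4 40.3 42.5]
464 116 [36.5 39.1 41.2]
476 85 [33.5 37.1 39.1]
488 80 [32.2 35.3 37.6]
500 46 [28.4 33.7 50.3]
512 32 [25.8 31.4 33.6]
524 33 [23.8 29.7 34.1]
536 73 [24.8 28.9 31. ]
548 50 [24.1 27.1 28.6]
10.475 [538.2  27.4  48.6] [-1.7999e+02 -2.0000e-02  1.7000e+02] [ 0.4  0.2 -1.5] [ 0.08 -0.02  0.04] 79.88912755304881 3.9989612996578217
```

The cover is about 8° from flat but close to the mat's robot-side edge. I grip firmer, lift slightly and carry it toward the mat centre.

Request:
arm_command --motion '[{"offset": [0, 0, 0], "spin": 0}, {"offset": [0, 0, -0.005], "spin": 0}, {"offset": [-0.002, 0, -0.005], "spin": 0}, {"offset": [-0.006, 0, 0], "spin": 0}, {"offset": [-0.01, 0, 0], "spin": 0}]' --newtons 20

```text
time_s: 11.1
ee_pos: [556.6, 24.2, 59.1]
ee_rot: [180.0, 0.0, 170.0]
force: [-0.6, 0.2, -1.3]
gripper_width: 79.5
gripper_force: 20.0
```

Request:
arm_command --motion '[{"offset": [-0.012, 0, 0], "spin": 0}, {"offset": [-0.012, 0, 0], "spin": 0}, {"offset": [-0.009, 0, 0], "spin": 0}, {"offset": [-0.005, 0, 0], "spin": 0}, {"offset": [0, 0, 0], "spin": 0}]'

```text
time_s: 11.72
ee_pos: [593.6, 17.6, 58.8]
ee_rot: [180.0, -0.0, 170.0]
force: [-0.8, 0.6, -1.8]
gripper_width: 79.9
gripper_force: 20.0
```

```bash
python3 - <<'E'
from h import *
p,d=env.grab_frame('side')
c=cloud('side',d)[150:230,270:370].reshape(-1,3);im=p[150:230,270:370].reshape(-1,3).astype(int)
q=c[(im.min(1)>110)&(im.max(1)-im.min(1)<25)&(c[:,2]>8)&(c[:,2]<75)&(c[:,1]<110)]
n=np.array([np.cos(np.radians(-10)),np.sin(np.radians(-10)),0])
a=q@n
for lo in range(440,660,12):
    k=(a>=lo)&(a<lo+12)
    if k.sum()>8: print(lo,k.sum(),np.round(np.percentile(q[k,2],[10,50,90]),1))
st()
cv2.imwrite('pics/c8.png',cv2.resize(p[150:230,270:370],(750,600),interpolation=2))
E
```

```text
512 118 [47.9 50.8 52.4]
524 115 [46.7 49.  50.7]
536 90 [44.1 46.7 49.5]
548 85 [42.1 45.5 54.9]
560 40 [37.8 42.6 67.8]
572 33 [35.3 41.7 43.6]
584 35 [32.7 39.8 44.8]
596 82 [35.  37.9 39.9]
608 23 [34.6 37.  39.1]
11.775 [593.2  17.7  58.8] [ 1.8000e+02 -4.0000e-02  1.6998e+02] [-0.6  0.7 -1.4] [-0.02 -0.08 -0.02] 79.54494764301535 19.99890625476837
```

View pics/c8.png

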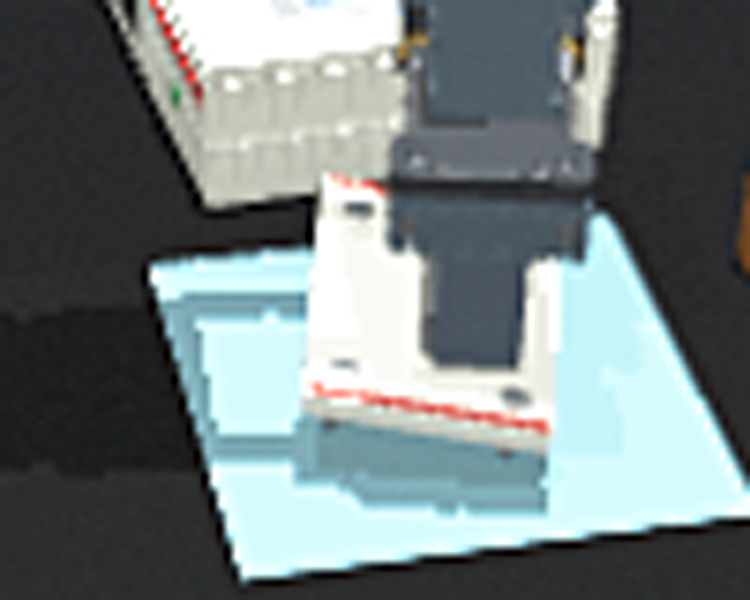

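Held well over the mat centre. I lower it, level it with a light grip and release.

Request:
arm_command --motion '[{"offset": [0, 0, 0.005], "spin": 0}, {"offset": [0, 0, 0.004], "spin": 0}, {"offset": [0, 0, 0.001], "spin": 0}, {"offset": [0, 0, 0], "spin": 0}]'

```text
time_s: 12.28
ee_pos: [593.3, 17.7, 48.8]
ee_rot: [180.0, -0.0, 170.0]
force: [-0.0, 0.9, -1.8]
gripper_width: 80.0
gripper_force: 20.0
```

Request:
arm_command --motion '[{"offset": [0, 0, 0.001], "spin": 0}, {"offset": [0, 0, 0.001], "spin": 0}, {"offset": [0, 0, 0], "spin": 0}]' --newtons 3

```text
time_s: 12.65
ee_pos: [593.4, 17.7, 47.0]
ee_rot: [180.0, -0.0, 170.0]
force: [-0.5, -0.4, -0.7]
gripper_width: 79.7
gripper_force: 3.0
```

Request:
arm_command --motion '[{"offset": [0, 0, 0], "spin": 0}, {"offset": [0, 0, 0], "spin": 0}, {"offset": [0, 0, 0], "spin": 0}]' --jaw 0.0912

```text
time_s: 13.02
ee_pos: [593.7, 17.7, 47.1]
ee_rot: [180.0, 0.0, 170.0]
force: [-0.0, 0.2, -0.7]
gripper_width: 91.1
gripper_force: 0.0
```

Request:
arm_command --motion '[{"offset": [0, 0, -0.03], "spin": 0}, {"offset": [0, 0, -0.06], "spin": 0}, {"offset": [-0.02, -0.05, -0.03], "spin": 0}, {"offset": [0, -0.06, 0], "spin": 0}, {"offset": [0, -0.06, 0], "spin": 0}]'

```text
time_s: 13.65
ee_pos: [583.7, -154.8, 167.7]
ee_rot: [-180.0, 0.1, 170.0]
force: [0.5, -0.9, 1.0]
gripper_width: 91.0
gripper_force: 0.0
```

Request:
arm_command --motion '[{"offset": [0, -0.05, 0], "spin": 0}, {"offset": [0, -0.03, 0], "spin": 0}]'

```text
time_s: 13.9
ee_pos: [569.0, -234.5, 167.0]
ee_rot: [-180.0, 0.0, 169.9]
force: [0.6, 0.0, -0.5]
gripper_width: 91.2
gripper_force: 0.0
```

```bash
python3 - <<'E'
from fit import *
st()
for n,(u0,u1,v0,v1) in (('top',(240,335,140,225)),('side',(270,380,150,235))):
    p,d=env.grab_frame(n);c=cloud(n,d)[v0:v1,u0:u1].reshape(-1,3)
    q=c[(c[:,2]>24)&(c[:,2]<34)];print(n,'panel',rect(q),len(q),'z',np.round(np.percentile(q[:,2],[3,50,97]),1))
    q=c[(c[:,2]>46)&(c[:,2]<60)];print('bar',rect(q),len(q)) if len(q)>10 else 0
    a=cv2.resize(p[130:240,235:385],(450,330),interpolation=2) if n=='side' else cv2.resize(p[110:240,235:345],(340,330),interpolation=2)
    I=a if n=='top' else np.hstack([I,a])
    if n=='top': I=a
cv2.imwrite('pics/c9.png',I)
E
```

```text
13.9 [ 569.  -234.5  167. ] [-1.7998e+02  1.0000e-02  1.6987e+02] [ 0.6  0.  -0.5] [ 0.01 -0.03 -0.03] 91.1913954922687 0.0
top panel [[570.1, 52.4], [133.7, 227.5], 5.0] 1520 z [25.2 28.7 32.3]
bar [[551.4, 77.8], [48.6, 185.2], 21.7] 121
side panel [[537.0, 87.0], [241.2, 366.9], 51.7] 632 z [24.8 28.8 32.9]
bar [[597.0, 152.7], [209.2, 288.1], 24.8] 266
```

```bash
python3 - <<'E'
from fit import *
for n,(u0,u1,v0,v1) in (('top',(240,335,140,225)),('side',(270,380,150,235))):
    p,d=env.grab_frame(n);c=cloud(n,d)[v0:v1,u0:u1].reshape(-1,3);c=c[(abs(c[:,0]-572)<80)&(abs(c[:,1]-18)<100)]
    q=c[(c[:,2]>25)&(c[:,2]<33)];print(n,'panel',rect(q),len(q),'z',np.round(np.percentile(q[:,2],[3,50,97]),1))
    q=c[(c[:,2]>48)&(c[:,2]<58)];print('bar',rect(q),len(q)) if len(q)>10 else 0
# bay fit via recess mask clean
th=np.radians(9.5);o=np.array([569.5,274,0])
P=cloud('top',np.load('top0.npy'))[135:228,145:248].reshape(-1,3)
q=P[(abs(P[:,2]-80)<3)&(abs(P[:,0]-570)<130)&(abs(P[:,1]-274)<140)];print('bay',rect(q))
P=cloud('side',np.load('side0.npy'))[110:185,270:365].reshape(-1,3)
q=P[(abs(P[:,2]-80)<3)&(abs(P[:,0]-570)<130)&(abs(P[:,1]-274)<140)];print('bay',rect(q))
for n in('top','side'):
    for t in ('bay_seat','bay_catches','grip_bar','corner0','corner3'): print(n,t,[(px2z(n,*x['location'],{'bay_seat':70,'bay_catches':62,'grip_bar':53}.get(t,29)).round(1).tolist(),round(x['score'],2)) for x in env.pinpoint(n,t)[:2]])
st()
E
```

```text
top panel [[574.0, 23.8], [150.2, 100.1], 79.2] 1462 z [25.5 28.8 32.1]
bar [[573.8, 23.8], [79.1, 12.2], 78.9] 113
side panel [[559.6, 20.7], [155.8, 80.3], 81.8] 489 z [25.9 29.  31.9]
bar [[571.2, 18.7], [81.3, 11.4], 78.4] 58
bay [[570.4, 275.7], [190.1, 216.8], 9.5]
bay [[567.9, 272.6], [191.2, 222.8], 9.3]
top bay_seat [([573.7, 277.2, 70.0], 0.71), ([553.7, 72.0, 70.0], 0.25)]
top bay_catches [([559.3, 273.9, 62.0], 0.84)]
top grip_bar [([308.2, -497.6, 53.0], 0.97), ([394.4, -339.0, 53.0], 0.67)]
top corner0 [([240.1, -507.2, 29.0], 0.92), ([592.1, -38.7, 29.0], 0.89)]
top corner3 [([240.1, -507.2, 29.0], 0.92), ([592.1, -38.7, 29.0], 0.89)]
side bay_seat [([567.0, 284.6, 70.0], 0.65)]
side bay_catches [([560.8, 264.8, 62.0], 0.69)]
side grip_bar [([390.0, -346.6, 53.0], 0.83), ([579.5, 35.3, 53.0], 0.8)]
side corner0 [([540.7, -517.1, 29.0], 0.95), ([355.0, -333.8, 29.0], 0.91)]
side corner3 [([540.7, -517.1, 29.0], 0.95), ([355.0, -333.8, 29.0], 0.91)]
14.6 [ 569.8 -231.5  167. ] [179.99  -0.   170.02] [-0.5  0.2  0.2] [-0.01 -0.01 -0.01] 91.43640018606648 0.0
```

View pics/c9.png

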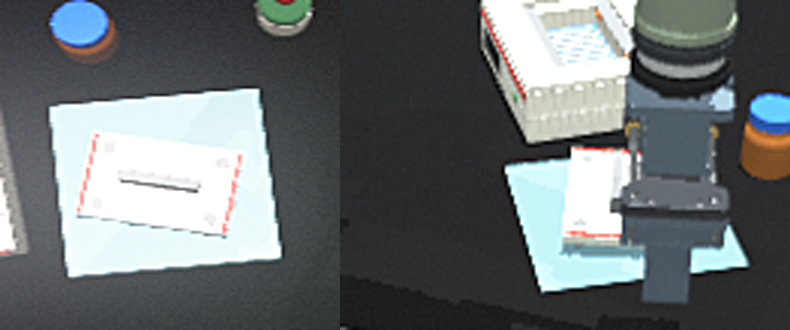

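The cover lies flat on the mat, outer face up, and is released: the top crop shows the panel at (160,180) with its bar. Next I spin by 90° and regrasp across the bar.

Request:
arm_command --motion '[{"offset": [0, 0, 0], "spin": 0.177}, {"offset": [0, 0, 0], "spin": 0.177}, {"offset": [0, 0, 0], "spin": 0.177}, {"offset": [0, 0, 0], "spin": 0.177}, {"offset": [0, 0, 0], "spin": 0.177}]'

```text
time_s: 15.22
ee_pos: [569.7, -231.9, 166.9]
ee_rot: [180.0, -0.0, 118.9]
force: [-0.5, -0.2, 0.3]
gripper_width: 90.9
gripper_force: 0.0
```

Request:
arm_command --motion '[{"offset": [0, 0, 0], "spin": 0.177}, {"offset": [0, 0, 0], "spin": 0.177}, {"offset": [0, 0, 0], "spin": 0.177}, {"offset": [0, 0, 0], "spin": 0.172}, {"offset": [0, 0, 0], "spin": 0}]' --jaw 0.045

```text
time_s: 15.85
ee_pos: [569.7, -231.9, 166.9]
ee_rot: [180.0, -0.0, 79.1]
force: [0.2, -0.4, 0.4]
gripper_width: 45.7
gripper_force: 0.0
```

Request:
arm_command --motion '[{"offset": [0.0498, -0.0091, 0], "spin": 0}, {"offset": [0.0498, -0.0091, 0], "spin": 0}, {"offset": [0.0498, -0.0091, 0], "spin": 0}, {"offset": [0.0498, -0.0091, 0], "spin": 0}, {"offset": [0.0498, -0.0091, 0], "spin": 0}]'

```text
time_s: 16.48
ee_pos: [572.5, 22.7, 167.1]
ee_rot: [180.0, -0.0, 79.2]
force: [0.3, -0.2, -0.0]
gripper_width: 45.1
gripper_force: 0.0
```

Request:
arm_command --motion '[{"offset": [0, 0, 0.03], "spin": 0}, {"offset": [0, 0, 0.02], "spin": 0}, {"offset": [0, 0, 0], "spin": 0}]'

```text
time_s: 16.85
ee_pos: [571.4, 21.3, 115.6]
ee_rot: [-179.8, 0.0, 79.2]
force: [0.2, 0.8, -0.6]
gripper_width: 45.1
gripper_force: 0.0
```

Descend, then close gently.

Request:
arm_command --motion '[{"offset": [0, 0, 0.03], "spin": 0}, {"offset": [0, 0, 0.02], "spin": 0}, {"offset": [0, 0, 0.012], "spin": 0}, {"offset": [0, 0, 0.006], "spin": 0}, {"offset": [0, 0, 0], "spin": 0}]'

```text
time_s: 17.48
ee_pos: [572.9, 21.1, 49.3]
ee_rot: [180.0, -0.0, 79.0]
force: [-0.5, 0.4, 0.5]
gripper_width: 45.1
gripper_force: 0.0
```

Request:
arm_command --motion '[{"offset": [0, 0, 0], "spin": 0}, {"offset": [0, 0, 0], "spin": 0}, {"offset": [0, 0, 0], "spin": 0}, {"offset": [0, 0, 0], "spin": 0}]' --jaw 0.005 --newtons 20

```text
time_s: 17.98
ee_pos: [572.8, 21.1, 49.2]
ee_rot: [180.0, -0.0, 79.0]
force: [0.0, 0.1, 1.5]
gripper_width: 12.3
gripper_force: 20.0
```

Request:
arm_command --motion '[{"offset": [0, 0, -0.02], "spin": 0}, {"offset": [0, 0, -0.04], "spin": 0}, {"offset": [0, 0, -0.05], "spin": -0.12}, {"offset": [0, 0, 0], "spin": -0.12}, {"offset": [0, 0, 0], "spin": -0.118}]'

```text
time_s: 18.6
ee_pos: [572.3, 21.1, 159.4]
ee_rot: [180.0, -0.0, 99.7]
force: [-0.2, 0.6, -2.8]
gripper_width: 12.0
gripper_force: 20.0
```

Request:
arm_command --motion '[{"offset": [0.03, 0.0046, 0], "spin": 0}, {"offset": [0.045, 0.0069, 0], "spin": 0}, {"offset": [0.05, 0.0076, 0], "spin": 0}, {"offset": [0.05, 0.0076, 0], "spin": 0}, {"offset": [0.045, 0.0069, 0], "spin": 0}]'

```text
time_s: 19.23
ee_pos: [568.7, 245.3, 158.4]
ee_rot: [-179.9, 0.0, 99.5]
force: [0.3, -0.5, -1.9]
gripper_width: 11.7
gripper_force: 20.0
```

Request:
arm_command --motion '[{"offset": [0.03, 0.0046, 0], "spin": 0}, {"offset": [0, 0, 0.02], "spin": 0}, {"offset": [0, 0, 0], "spin": 0}, {"offset": [0, 0, 0], "spin": 0}]'

```text
time_s: 19.73
ee_pos: [569.0, 273.7, 139.1]
ee_rot: [-180.0, -0.0, 99.5]
force: [-0.4, 0.4, -2.4]
gripper_width: 11.7
gripper_force: 20.0
```

```bash
cat > meas.py <<'E'
from fit import *
def line(pts):  # robust extents in bay frame
    pass
def run(zlo,zhi):
    st();s=env.state();t=np.array(s['ee_pos']);th=np.radians(9.5);nx=np.array([np.cos(th),np.sin(th)]);ny=np.array([-np.sin(th),np.cos(th)])
    for n in('top','side'):
        p,d=env.grab_frame(n);c=cloud(n,d).reshape(-1,3);im=p.reshape(-1,3).astype(int)
        c=c[(abs(c[:,0]-t[0])<100)&(abs(c[:,1]-t[1])<100)&(im.min(1)>90)]
        q=c[(c[:,2]>zlo)&(c[:,2]<zhi)]
        if len(q)<20: print(n,'few');continue
        print(n,'panel',rect(q),len(q))
        q2=(q[:,:2]-t[:2]);a=q2@nx;b=q2@ny
        print('  rel TCP x',np.round(np.percentile(a,[1,5,95,99]),1),'y',np.round(np.percentile(b,[1,5,95,99]),1),'z',np.round(np.percentile(q[:,2],[5,50,95]),1))
E
python3 -c "
from meas import *
run(108,126)"
```

```text
19.725 [569.  273.7 139.1] [-179.99   -0.     99.49] [-0.4  0.4 -2.4] [-0.06  0.08  0.03] 11.66606698213244 19.99975472688675
top panel [[574.0, 245.1], [100.5, 88.7], 9.6] 881
  rel TCP x [-49.7 -46.4  45.   49.4] y [-72.9 -71.1  -5.   11.5] z [115.4 118.9 122.1]
side panel [[566.2, 271.8], [100.6, 157.9], 8.9] 581
  rel TCP x [-52.9 -51.5  43.2  46.2] y [-78.  -75.3  62.8  71.5] z [112.1 119.1 121.7]
```

Both cameras say to shift about +1.6 mm along bay x. I do that and lower it.

Request:
arm_command --motion '[{"offset": [0.0002, 0.0016, 0.008], "spin": 0}, {"offset": [0, 0, 0.008], "spin": 0}, {"offset": [0, 0, 0.003], "spin": 0}, {"offset": [0, 0, 0], "spin": 0}]'

```text
time_s: 20.32
ee_pos: [570.2, 274.3, 119.5]
ee_rot: [-180.0, 0.0, 99.5]
force: [0.9, 0.3, -1.9]
gripper_width: 11.9
gripper_force: 20.0
```

Request:
arm_command --motion '[{"offset": [0, 0, 0.003], "spin": 0}, {"offset": [0, 0, 0.002], "spin": 0}, {"offset": [0, 0, 0], "spin": 0}]'

```text
time_s: 20.7
ee_pos: [570.4, 274.4, 114.8]
ee_rot: [-180.0, 0.0, 99.5]
force: [-0.4, 0.2, -2.6]
gripper_width: 12.0
gripper_force: 20.0
```

Request:
arm_command --motion '[{"offset": [0, 0, 0.002], "spin": 0}, {"offset": [0, 0, 0.001], "spin": 0}, {"offset": [0, 0, 0], "spin": 0}]'

```text
time_s: 21.08
ee_pos: [570.4, 274.4, 111.8]
ee_rot: [-180.0, 0.0, 99.5]
force: [0.2, 0.4, -2.5]
gripper_width: 11.6
gripper_force: 20.0
```

Leg tips should be at 66, below the deck, with no side force: they are in the opening. I lower it onto the catches.

Request:
arm_command --motion '[{"offset": [0, 0, 0.001], "spin": 0}, {"offset": [0, 0, 0.001], "spin": 0}, {"offset": [0, 0, 0], "spin": 0}]'

```text
time_s: 21.45
ee_pos: [570.5, 274.5, 110.1]
ee_rot: [180.0, -0.0, 99.5]
force: [0.5, 0.5, -0.1]
gripper_width: 11.8
gripper_force: 20.0
```

Request:
arm_command --motion '[{"offset": [0, 0, 0.001], "spin": 0}, {"offset": [0, 0, 0], "spin": 0}]'

```text
time_s: 21.7
ee_pos: [570.7, 274.5, 109.7]
ee_rot: [179.9, -0.0, 99.5]
force: [-0.4, 0.3, 3.1]
gripper_width: 12.1
gripper_force: 20.0
```

Contact at the expected height: the cover rests on the catches. I release, rise, close the jaws and go over corner0.

Request:
arm_command --motion '[{"offset": [0, 0, 0], "spin": 0}, {"offset": [0, 0, 0], "spin": 0}, {"offset": [0, 0, -0.02], "spin": 0}, {"offset": [0, 0, -0.025], "spin": 0}, {"offset": [0, 0, 0], "spin": 0}]' --jaw 0.035

```text
time_s: 22.32
ee_pos: [571.6, 275.0, 155.7]
ee_rot: [179.8, -0.1, 99.5]
force: [0.1, 0.1, -0.1]
gripper_width: 35.0
gripper_force: 0.0
```

Request:
arm_command --motion '[{"offset": [0.04, 0.034, 0], "spin": 0}, {"offset": [0.016, 0, 0], "spin": 0}, {"offset": [0, 0, 0.015], "spin": 0}, {"offset": [0, 0, 0.01], "spin": 0}, {"offset": [0, 0, 0], "spin": 0}]' --jaw 0.0

```text
time_s: 22.95
ee_pos: [593.6, 333.8, 127.1]
ee_rot: [-179.8, 0.1, 99.5]
force: [-1.3, 0.1, -0.1]
gripper_width: 0.5
gripper_force: 0.0
```

```bash
cat > cz.py <<'E'
from h import *
def corners(o=(570.6,274.5),th=9.5):
    st();t=np.radians(th);nx=np.array([np.cos(t),np.sin(t)]);ny=np.array([-np.sin(t),np.cos(t)])
    for n in('top','side'):
        p,d=env.grab_frame(n);c=cloud(n,d).reshape(-1,3);r=c[:,:2]-np.array(o);a=r@nx;b=r@ny
        out=[]
        for i,(x,y) in enumerate(((34,56),(34,-56),(-34,56),(-34,-56))):
            k=(abs(a-x)<11)&(abs(b-y)<14)&(c[:,2]>65)&(c[:,2]<105)
            out.append((int(k.sum()),round(float(np.median(c[k,2])),1) if k.sum()>5 else None))
        k=(c[:,2]>76)&(c[:,2]<84)&(((abs(a)>62)&(abs(a)<90)&(abs(b)<100)));print(n,out,'rim',round(float(np.median(c[k,2])),1),k.sum())
E
python3 -c "
from cz import *
corners()"
```

```text
22.95 [593.6 333.8 127.1] [-1.7979e+02  8.0000e-02  9.9470e+01] [-1.3  0.1 -0.1] [-0.08  0.02  0.01] 0.5173197230826524 0.0
top [(34, 90.0), (74, 90.1), (69, 89.0), (76, 89.4)] rim 80.0 1189
side [(20, 91.4), (30, 89.3), (25, 89.5), (32, 89.2)] rim 80.0 454
```

It sits evenly at z 90, 10 mm high, as described. I press corner0.

Request:
arm_command --motion '[{"offset": [0, 0, 0.012], "spin": 0}, {"offset": [0, 0, 0.009], "spin": 0}, {"offset": [0, 0, 0], "spin": 0}]'

```text
time_s: 23.42
ee_pos: [594.0, 334.9, 106.6]
ee_rot: [-179.9, 0.0, 99.5]
force: [-0.2, 0.1, 0.6]
gripper_width: 0.5
gripper_force: 0.0
```

Request:
arm_command --motion '[{"offset": [0, 0, 0.001], "spin": 0}, {"offset": [0, 0, 0.001], "spin": 0}, {"offset": [0, 0, 0.001], "spin": 0}, {"offset": [0, 0, 0], "spin": 0}]'

```text
time_s: 23.92
ee_pos: [594.7, 335.3, 105.0]
ee_rot: [180.0, -0.0, 99.5]
force: [-0.2, -0.7, -0.9]
gripper_width: 0.7
gripper_force: 0.0
```

Request:
arm_command --motion '[{"offset": [0, 0, 0.001], "spin": 0}, {"offset": [0, 0, 0.001], "spin": 0}, {"offset": [0, 0, 0], "spin": 0}]'

```text
time_s: 24.3
ee_pos: [594.8, 335.5, 103.4]
ee_rot: [180.0, -0.0, 99.5]
force: [-0.4, 0.4, 2.4]
gripper_width: 0.5
gripper_force: 1.3
```

Request:
arm_command --motion '[{"offset": [0, 0, 0.001], "spin": 0}, {"offset": [0, 0, 0.001], "spin": 0}, {"offset": [0, 0, 0.001], "spin": 0}]'

```text
time_s: 24.68
ee_pos: [595.0, 335.3, 99.8]
ee_rot: [180.0, 0.0, 99.5]
force: [0.5, 0.0, 1.8]
gripper_width: 0.7
gripper_force: 0.9
```

Request:
arm_command --motion '[{"offset": [0, 0, 0.001], "spin": 0}, {"offset": [0, 0, 0.001], "spin": 0}, {"offset": [0, 0, 0], "spin": 0}]'

```text
time_s: 25.05
ee_pos: [594.6, 335.2, 97.6]
ee_rot: [-180.0, 0.0, 99.5]
force: [0.9, 0.4, 0.9]
gripper_width: 0.5
gripper_force: 0.3
```

```bash
python3 -c "
from cz import *
corners()"
```

```text
25.05 [594.6 335.2  97.6] [-179.96    0.     99.51] [0.9 0.4 0.9] [-0.03 -0.05 -0.03] 0.49847485136178127 0.26959461683873087
top [(15, 83.9), (76, 87.6), (39, 91.0), (79, 91.1)] rim 80.1 1163
side [(8, 89.7), (29, 86.4), (23, 89.8), (33, 90.3)] rim 80.2 446
```

Request:
arm_command --motion '[{"offset": [0, 0, 0.001], "spin": 0}, {"offset": [0, 0, 0.001], "spin": 0}, {"offset": [0, 0, 0], "spin": 0}]'

```text
time_s: 25.52
ee_pos: [594.8, 335.2, 96.8]
ee_rot: [180.0, -0.0, 99.5]
force: [-0.7, -0.5, 5.4]
gripper_width: 0.2
gripper_force: 2.5
```

Request:
arm_command --motion '[{"offset": [0, 0, 0.001], "spin": 0}, {"offset": [0, 0, 0.001], "spin": 0}, {"offset": [0, 0, 0], "spin": 0}]'

```text
time_s: 25.9
ee_pos: [594.8, 335.3, 96.6]
ee_rot: [179.9, -0.0, 99.5]
force: [-2.5, -2.1, 12.1]
gripper_width: 0.3
gripper_force: 6.0
```

Request:
arm_command --motion '[{"offset": [0, 0, 0.001], "spin": 0}, {"offset": [0, 0, 0], "spin": 0}]'

```text
time_s: 26.15
ee_pos: [594.8, 335.3, 96.5]
ee_rot: [179.9, -0.0, 99.5]
force: [-3.6, -2.6, 17.0]
gripper_width: 0.6
gripper_force: 7.8
```

```bash
python3 -c "
from cz import *
corners()"
```

```text
26.15 [594.8 335.3  96.5] [ 1.799e+02 -3.000e-02  9.952e+01] [-3.6 -2.6 17. ] [-0.69  0.94  0.05] 0.5974800223252866 7.799488182145069
top [(13, 84.4), (68, 83.0), (39, 90.8), (73, 90.9)] rim 80.0 1134
side [(5, None), (24, 81.3), (23, 90.5), (32, 89.7)] rim 80.0 446
```

Corner0's side has bottomed: the cover is tilted so the +x edge sits on the deck. I don't force it further and go to corner1.

Request:
arm_command --motion '[{"offset": [0, 0, -0.02], "spin": 0}, {"offset": [-0.055, 0, 0], "spin": 0}, {"offset": [-0.057, 0, 0], "spin": 0}, {"offset": [0, 0, 0.008], "spin": 0}, {"offset": [0, 0, 0], "spin": 0}]'

```text
time_s: 26.88
ee_pos: [612.6, 224.9, 104.0]
ee_rot: [-179.9, -0.0, 99.5]
force: [-0.2, 0.2, 0.1]
gripper_width: 0.6
gripper_force: 0.0
```

```bash
python3 -c "
from cz import *
corners()"
```

```text
26.875 [612.6 224.9 104. ] [-1.7989e+02 -3.0000e-02  9.9470e+01] [-0.2  0.2  0.1] [-0.08  0.09  0.04] 0.5500509491578927 0.0
top [(0, None), (8, 84.8), (0, None), (32, 91.4)] rim 80.0 546
side [(17, 80.8), (20, 83.1), (20, 90.5), (32, 90.3)] rim 79.9 362
```

Request:
arm_command --motion '[{"offset": [0, 0, 0.003], "spin": 0}, {"offset": [0, 0, 0.002], "spin": 0}, {"offset": [0, 0, 0.001], "spin": 0}, {"offset": [0, 0, 0], "spin": 0}]'

```text
time_s: 27.48
ee_pos: [613.1, 225.0, 98.8]
ee_rot: [-180.0, -0.0, 99.5]
force: [-0.7, -0.1, 0.8]
gripper_width: 0.5
gripper_force: 0.0
```

Request:
arm_command --motion '[{"offset": [0, 0, 0.001], "spin": 0}, {"offset": [0, 0, 0.001], "spin": 0}, {"offset": [0, 0, 0], "spin": 0}]'

```text
time_s: 27.85
ee_pos: [613.3, 224.8, 97.0]
ee_rot: [180.0, -0.0, 99.5]
force: [0.7, -1.0, 1.3]
gripper_width: 0.5
gripper_force: 0.2
```

Request:
arm_command --motion '[{"offset": [0, 0, 0.001], "spin": 0}, {"offset": [0, 0, 0.001], "spin": 0}, {"offset": [0, 0, 0], "spin": 0}]'

```text
time_s: 28.22
ee_pos: [613.4, 224.8, 96.8]
ee_rot: [179.9, -0.0, 99.5]
force: [-3.4, -1.3, 8.2]
gripper_width: 0.7
gripper_force: 4.2
```

Request:
arm_command --motion '[{"offset": [0, 0, 0.001], "spin": 0}, {"offset": [0, 0, 0], "spin": 0}]'

```text
time_s: 28.48
ee_pos: [613.4, 224.8, 96.7]
ee_rot: [179.9, -0.0, 99.5]
force: [-3.4, -2.0, 14.3]
gripper_width: 0.7
gripper_force: 6.1
```

Same bottoming height as corner0. Now corner3, passing above the bar.

Request:
arm_command --motion '[{"offset": [0, 0, -0.045], "spin": 0}, {"offset": [0, -0.034, 0], "spin": 0}, {"offset": [0, -0.034, 0], "spin": 0}, {"offset": [0, 0, 0.025], "spin": 0}, {"offset": [0, 0, 0], "spin": 0}]'

```text
time_s: 29.1
ee_pos: [544.8, 213.1, 112.7]
ee_rot: [-179.8, 0.0, 99.5]
force: [1.0, -0.2, -0.4]
gripper_width: 0.8
gripper_force: 0.0
```

```bash
python3 -c "
from cz import *
corners()"
```

```text
29.1 [544.8 213.1 112.7] [-1.798e+02  4.000e-02  9.952e+01] [ 1.  -0.2 -0.4] [-0.11  0.11  0.02] 0.8217700990400502 0.0
top [(0, None), (34, 82.4), (57, 90.8), (0, None)] rim 79.8 256
side [(22, 81.3), (27, 81.8), (22, 89.3), (23, 90.1)] rim 80.0 447
```

Corners 0 and 1 are down. I press corner3 (contact expected near TCP 104).

Request:
arm_command --motion '[{"offset": [0, 0, 0.004], "spin": 0}, {"offset": [0, 0, 0.003], "spin": 0}, {"offset": [0, 0, 0], "spin": 0}]'

```text
time_s: 29.58
ee_pos: [546.1, 213.6, 106.7]
ee_rot: [-180.0, -0.0, 99.5]
force: [0.1, 0.2, -0.1]
gripper_width: 0.6
gripper_force: 0.0
```

Request:
arm_command --motion '[{"offset": [0, 0, 0.001], "spin": 0}, {"offset": [0, 0, 0.001], "spin": 0}, {"offset": [0, 0, 0], "spin": 0}]'

```text
time_s: 29.95
ee_pos: [546.3, 213.6, 105.2]
ee_rot: [180.0, -0.0, 99.5]
force: [-0.1, -0.5, 0.6]
gripper_width: 0.3
gripper_force: 0.8
```

Request:
arm_command --motion '[{"offset": [0, 0, 0.001], "spin": 0}, {"offset": [0, 0, 0.001], "spin": 0}, {"offset": [0, 0, 0], "spin": 0}]'

```text
time_s: 30.32
ee_pos: [546.4, 213.4, 103.7]
ee_rot: [180.0, 0.0, 99.5]
force: [-1.4, -1.0, 4.6]
gripper_width: 0.4
gripper_force: 2.5
```

Request:
arm_command --motion '[{"offset": [0, 0, 0.001], "spin": 0}, {"offset": [0, 0, 0], "spin": 0}]'

```text
time_s: 30.58
ee_pos: [546.3, 213.3, 102.7]
ee_rot: [180.0, 0.0, 99.5]
force: [-1.4, -1.9, 5.4]
gripper_width: 0.7
gripper_force: 2.7
```

Request:
arm_command --motion '[{"offset": [0, 0, 0.001], "spin": 0}, {"offset": [0, 0, 0.001], "spin": 0}, {"offset": [0, 0, 0], "spin": 0}]'

```text
time_s: 30.95
ee_pos: [546.1, 213.1, 100.4]
ee_rot: [180.0, 0.0, 99.5]
force: [-1.1, -3.0, 4.6]
gripper_width: 0.4
gripper_force: 2.4
```

Request:
arm_command --motion '[{"offset": [0, 0, 0.001], "spin": 0}, {"offset": [0, 0, 0.001], "spin": 0}, {"offset": [0, 0, 0], "spin": 0}]'

```text
time_s: 31.32
ee_pos: [546.1, 213.8, 97.5]
ee_rot: [-180.0, -0.0, 99.5]
force: [-1.1, -0.5, 1.0]
gripper_width: 0.4
gripper_force: 0.6
```

Request:
arm_command --motion '[{"offset": [0, 0, 0.001], "spin": 0}, {"offset": [0, 0, 0.001], "spin": 0}, {"offset": [0, 0, 0], "spin": 0}]'

```text
time_s: 31.7
ee_pos: [546.0, 213.8, 96.1]
ee_rot: [-180.0, -0.0, 99.5]
force: [-1.4, 0.1, 4.5]
gripper_width: 0.3
gripper_force: 2.0
```

Request:
arm_command --motion '[{"offset": [0, 0, 0.001], "spin": 0}, {"offset": [0, 0, 0], "spin": 0}]'

```text
time_s: 31.95
ee_pos: [546.0, 213.8, 96.0]
ee_rot: [180.0, -0.0, 99.5]
force: [-3.6, -1.1, 8.7]
gripper_width: 0.5
gripper_force: 4.4
```

Request:
arm_command --motion '[{"offset": [0, 0, 0.001], "spin": 0}, {"offset": [0, 0, 0], "spin": 0}]'

```text
time_s: 32.2
ee_pos: [546.0, 213.8, 95.8]
ee_rot: [180.0, -0.0, 99.5]
force: [-5.1, -2.1, 13.9]
gripper_width: 0.8
gripper_force: 6.8
```

```bash
python3 -c "
from cz import *
corners()"
```

```text
32.2 [546.  213.8  95.8] [ 1.7997e+02 -3.0000e-02  9.9510e+01] [-5.1 -2.1 13.9] [-0.29  0.93  0.11] 0.8226118796142332 6.835916569980327
top [(0, None), (24, 80.7), (74, 90.5), (0, None)] rim 80.0 233
side [(8, 83.3), (30, 81.1), (12, 89.1), (14, 90.8)] rim 80.0 408
```

Corner3 passed its catch and bottomed. Last is corner2.

Request:
arm_command --motion '[{"offset": [0, 0, -0.028], "spin": 0}, {"offset": [0.055, 0, 0], "spin": 0}, {"offset": [0.057, 0, 0], "spin": 0}, {"offset": [0, 0, 0.012], "spin": 0}, {"offset": [0, 0, 0], "spin": 0}]'

```text
time_s: 32.92
ee_pos: [526.7, 323.5, 108.2]
ee_rot: [-179.8, 0.1, 99.6]
force: [-0.4, 0.2, -0.6]
gripper_width: 0.7
gripper_force: 0.0
```

Request:
arm_command --motion '[{"offset": [0, 0, 0.002], "spin": 0}, {"offset": [0, 0, 0.001], "spin": 0}, {"offset": [0, 0, 0.001], "spin": 0}, {"offset": [0, 0, 0], "spin": 0}]'

```text
time_s: 33.42
ee_pos: [527.9, 323.7, 106.1]
ee_rot: [180.0, -0.0, 99.5]
force: [-0.0, -0.2, -0.4]
gripper_width: 0.9
gripper_force: 0.0
```

Request:
arm_command --motion '[{"offset": [0, 0, 0.001], "spin": 0}, {"offset": [0, 0, 0.001], "spin": 0}, {"offset": [0, 0, 0], "spin": 0}]'

```text
time_s: 33.8
ee_pos: [527.8, 324.2, 104.4]
ee_rot: [180.0, -0.0, 99.5]
force: [-1.1, -1.0, 3.6]
gripper_width: 0.2
gripper_force: 2.2
```

Request:
arm_command --motion '[{"offset": [0, 0, 0.001], "spin": 0}, {"offset": [0, 0, 0.001], "spin": 0}, {"offset": [0, 0, 0], "spin": 0}]'

```text
time_s: 34.17
ee_pos: [527.7, 324.5, 102.1]
ee_rot: [180.0, -0.0, 99.5]
force: [-0.2, 0.8, 4.4]
gripper_width: 0.2
gripper_force: 2.0
```

Request:
arm_command --motion '[{"offset": [0, 0, 0.001], "spin": 0}, {"offset": [0, 0, 0.001], "spin": 0}, {"offset": [0, 0, 0], "spin": 0}]'

```text
time_s: 34.55
ee_pos: [527.6, 324.0, 99.5]
ee_rot: [-180.0, 0.0, 99.5]
force: [0.3, 1.6, 1.3]
gripper_width: 0.4
gripper_force: 0.8
```

Request:
arm_command --motion '[{"offset": [0, 0, 0.001], "spin": 0}, {"offset": [0, 0, 0.001], "spin": 0}, {"offset": [0, 0, 0], "spin": 0}]'

```text
time_s: 34.92
ee_pos: [527.6, 323.6, 97.4]
ee_rot: [-180.0, 0.0, 99.5]
force: [0.5, -0.5, -0.4]
gripper_width: 0.2
gripper_force: 0.0
```

Request:
arm_command --motion '[{"offset": [0, 0, 0.001], "spin": 0}, {"offset": [0, 0, 0.001], "spin": 0}, {"offset": [0, 0, 0], "spin": 0}]'

```text
time_s: 35.3
ee_pos: [527.6, 324.0, 95.8]
ee_rot: [-180.0, 0.0, 99.5]
force: [-0.0, -0.1, -0.2]
gripper_width: 0.0
gripper_force: 0.0
```

Request:
arm_command --motion '[{"offset": [0, 0, 0.001], "spin": 0}, {"offset": [0, 0, 0.0005], "spin": 0}, {"offset": [0, 0, 0], "spin": 0}]'

```text
time_s: 35.67
ee_pos: [527.6, 324.1, 94.4]
ee_rot: [-180.0, -0.0, 99.5]
force: [-0.7, 0.9, -0.3]
gripper_width: 0.5
gripper_force: 0.0
```

Request:
arm_command --motion '[{"offset": [0, 0, 0.0005], "spin": 0}, {"offset": [0, 0, 0.0005], "spin": 0}, {"offset": [0, 0, 0], "spin": 0}]'

```text
time_s: 36.05
ee_pos: [527.7, 324.1, 94.3]
ee_rot: [180.0, -0.0, 99.5]
force: [-0.9, 0.1, 6.0]
gripper_width: 0.6
gripper_force: 2.5
```

Request:
arm_command --motion '[{"offset": [0, 0, -0.03], "spin": 0}, {"offset": [0, 0, -0.06], "spin": 0}, {"offset": [-0.06, -0.015, 0], "spin": 0}, {"offset": [-0.06, -0.015, 0], "spin": 0}, {"offset": [-0.06, -0.015, 0], "spin": 0}]'

```text
time_s: 36.67
ee_pos: [512.7, 137.5, 183.6]
ee_rot: [179.9, 0.0, 99.6]
force: [0.1, -0.4, 1.7]
gripper_width: 0.4
gripper_force: 0.0
```

Request:
arm_command --motion '[{"offset": [-0.06, -0.01, 0], "spin": 0}, {"offset": [-0.06, 0, 0], "spin": 0}, {"offset": [-0.06, 0, 0], "spin": 0}, {"offset": [-0.05, 0, 0], "spin": 0}, {"offset": [0, 0, 0], "spin": 0}]'

```text
time_s: 37.3
ee_pos: [541.5, -92.4, 183.2]
ee_rot: [180.0, 0.0, 99.2]
force: [0.3, 0.9, 0.2]
gripper_width: 0.7
gripper_force: 0.0
```

```bash
python3 -c "
from cz import *
corners()"
```

```text
37.3 [541.5 -92.4 183.2] [1.7998e+02 4.0000e-02 9.9240e+01] [0.3 0.9 0.2] [-0.05  0.01  0.01] 0.715856799599955 0.0
top [(79, 80.6), (72, 80.2), (78, 79.9), (73, 80.3)] rim 80.1 1311
side [(0, None), (0, None), (13, 80.5), (8, 78.9)] rim 80.0 113
```

All corners read about 80, flush. Corners 0 and 1 were pressed while the cover was tilted, so I re-check them with a light press.

Request:
arm_command --motion '[{"offset": [0.0516, 0.0154, 0], "spin": 0}, {"offset": [0.0516, 0.0154, 0], "spin": 0}, {"offset": [0.0516, 0.0154, 0], "spin": 0}, {"offset": [0.0516, 0.0154, 0], "spin": 0}, {"offset": [0.0516, 0.0154, 0], "spin": 0}]'

```text
time_s: 38.02
ee_pos: [573.5, 181.4, 183.6]
ee_rot: [180.0, -0.0, 99.7]
force: [0.8, -0.7, 0.3]
gripper_width: 0.6
gripper_force: 0.0
```

Request:
arm_command --motion '[{"offset": [0.0516, 0.0154, 0], "spin": 0}, {"offset": [0.0516, 0.0154, 0], "spin": 0}, {"offset": [0.0516, 0.0154, 0], "spin": 0}, {"offset": [0, 0, 0.03], "spin": 0}, {"offset": [0, 0, 0.03], "spin": 0}]'

```text
time_s: 38.65
ee_pos: [592.8, 341.0, 122.7]
ee_rot: [180.0, -0.0, 99.7]
force: [-0.6, -1.0, 0.5]
gripper_width: 0.3
gripper_force: 0.0
```

Request:
arm_command --motion '[{"offset": [0, 0, 0.015], "spin": 0}, {"offset": [0, 0, 0.007], "spin": 0}, {"offset": [0, 0, 0.003], "spin": 0}, {"offset": [0, 0, 0], "spin": 0}]'

```text
time_s: 39.15
ee_pos: [594.9, 338.3, 99.3]
ee_rot: [179.9, -0.0, 99.5]
force: [-0.4, 0.6, 0.6]
gripper_width: 0.7
gripper_force: 0.0
```

Request:
arm_command --motion '[{"offset": [-0.003, 0, 0.002], "spin": 0}, {"offset": [0, 0, 0.0015], "spin": 0}, {"offset": [0, 0, 0.001], "spin": 0}, {"offset": [0, 0, 0], "spin": 0}]'

```text
time_s: 39.65
ee_pos: [595.1, 335.0, 94.3]
ee_rot: [180.0, 0.0, 99.5]
force: [-0.2, -0.2, 1.3]
gripper_width: 0.5
gripper_force: 1.2
```

Request:
arm_command --motion '[{"offset": [0, 0, 0.001], "spin": 0}, {"offset": [0, 0, 0], "spin": 0}]'

```text
time_s: 39.9
ee_pos: [595.1, 335.0, 94.3]
ee_rot: [180.0, 0.0, 99.5]
force: [-1.8, -1.2, 7.0]
gripper_width: 0.2
gripper_force: 3.4
```

Request:
arm_command --motion '[{"offset": [0, 0, 0.001], "spin": 0}, {"offset": [0, 0, 0], "spin": 0}]'

```text
time_s: 40.15
ee_pos: [595.1, 335.0, 94.3]
ee_rot: [179.9, -0.0, 99.5]
force: [-3.3, -2.8, 10.6]
gripper_width: 0.7
gripper_force: 5.4
```

Corner0 is rigid at home height (tip 80.3). Now a light check on corner1.

Request:
arm_command --motion '[{"offset": [0, 0, -0.014], "spin": 0}, {"offset": [-0.056, 0, 0], "spin": 0}, {"offset": [-0.056, 0, 0], "spin": 0}, {"offset": [0, 0, 0.008], "spin": 0}, {"offset": [0, 0, 0], "spin": 0}]'

```text
time_s: 40.78
ee_pos: [613.2, 224.9, 97.4]
ee_rot: [-179.9, -0.0, 99.5]
force: [0.1, 0.5, 0.3]
gripper_width: 0.7
gripper_force: 0.0
```

Request:
arm_command --motion '[{"offset": [0, 0, 0.002], "spin": 0}, {"offset": [0, 0, 0.001], "spin": 0}, {"offset": [0, 0, 0.001], "spin": 0}, {"offset": [0, 0, 0], "spin": 0}]'

```text
time_s: 41.28
ee_pos: [613.5, 225.4, 94.3]
ee_rot: [180.0, -0.0, 99.5]
force: [-1.0, 1.2, 3.0]
gripper_width: 0.4
gripper_force: 1.0
```

Request:
arm_command --motion '[{"offset": [0, 0, 0.001], "spin": 0}, {"offset": [0, 0, 0], "spin": 0}]'

```text
time_s: 41.52
ee_pos: [613.5, 225.4, 94.3]
ee_rot: [179.9, -0.1, 99.5]
force: [-2.7, 1.5, 6.8]
gripper_width: 0.8
gripper_force: 3.4
```

Corner1 is rigid at the same height. I retreat, check once more and hand in.

Request:
arm_command --motion '[{"offset": [0, 0, -0.04], "spin": 0}, {"offset": [0, 0, -0.05], "spin": 0}, {"offset": [-0.05, -0.02, 0], "spin": 0}, {"offset": [-0.06, -0.02, 0], "spin": 0}, {"offset": [-0.06, -0.02, 0], "spin": 0}]'

```text
time_s: 42.15
ee_pos: [582.2, 46.9, 182.9]
ee_rot: [180.0, 0.0, 99.6]
force: [0.9, 0.0, -0.9]
gripper_width: 0.6
gripper_force: 0.0
```

Request:
arm_command --motion '[{"offset": [-0.06, -0.02, 0], "spin": 0}, {"offset": [-0.06, 0, 0], "spin": 0}, {"offset": [0, 0, 0], "spin": 0}, {"offset": [0, 0, 0], "spin": 0}]'

```text
time_s: 42.65
ee_pos: [582.6, -72.2, 182.6]
ee_rot: [-180.0, -0.0, 99.5]
force: [-1.1, 0.5, -0.5]
gripper_width: 0.6
gripper_force: 0.0
```

```bash
python3 -c "
from cz import *
corners()
print(env.job_done())"
```

```text
42.65 [582.6 -72.2 182.6] [-1.7997e+02 -4.0000e-02  9.9470e+01] [-1.1  0.5 -0.5] [-0.07  0.02 -0.04] 0.5564682698017493 0.0
top [(76, 80.8), (74, 80.1), (75, 79.9), (76, 79.8)] rim 80.1 1331
side [(1, None), (2, None), (16, 81.5), (0, None)] rim 80.1 234
the job is handed in; nothing more can be done
None
```

Job handed in at 42.7 s: the cover was laid on the mat outer face up, picked up again by its grip bar and pressed home corner by corner, and all four corners read flush with the unit's top to within about 1 mm; I viewed 11 pictures, one over the limit of 10.

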